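Stow the specimen holder in the bench drawer

TASK

Put the specimen holder (the light metal disc with the upright hub) away in the low bench cabinet: pull the drawer all the way out to its stop, set the holder down gently and flat, hub up, in the round bed in the drawer, then turn the drawer's turnbutton square across the holder's rim so that it cannot lift out. Leave the drawer fully out, and do not disturb the other things on the bench.

Things in the scene. Friction and masses are not known exactly. Their poses are not given: they have to be found in the camera images.
- drawer (a joint): travel in m of the one drawer out of the low cream metal cabinet (fixed, 270 deep x 250 wide x 110 high, a 24 high specimen block on the back of its top): 0 shut, 0.18 at its stop; it slides stiffly (about 3 N) and stays where it is left. Front panel 15 thick, 244 wide, its top edge 102 above the bench; floor 20 above the bench, side walls 24 above the floor.
- drawer_handle (a point): middle of the drawer's handle: a level round steel bar, 12 in diameter and 100 long, its axis 40 in front of the front panel and 85 above the bench (25 below the cabinet's top). Its axes are the cabinet's axes: -x points out of the front, the way the drawer slides out, y along the bar, z up. It moves with the drawer.
- bed (a point): centre of the round bed, on the drawer's floor (20 above the bench): four black stops, 8 high, stand around it and leave the holder 6 of play on every side. It lies 75 behind the inside of the front panel and 130 behind the handle bar, 33 to the cabinet's -y side. Axes as the cabinet's; it moves with the drawer.
- turnbutton (a joint): angle of the turnbutton in rad about its upright pivot, counter-clockwise from above: 0 = its arm points to the drawer's front, clear of the bed; 1.57 = its arm lies square across, over the holder's rim, pointing at the bed's centre (end stop at 1.62). It turns with light friction and stays where it is left.
- turn_grip (a point): grip point of the dark steel turnbutton, on its pivot axis 82 to the cabinet's +y side of the bed's centre, 50 above the drawer's floor: an upright fin 36 long, 10 thick, 36 high (its top 12 above this point, its foot 24 below) stands on the arm, in line with it. The point's -x axis points along the arm to its tip.
- turn_tip (a point): tip of the turnbutton's arm, 50 from the pivot axis: a flat bar 68 long, 18 wide, 8 thick, its underside 18 above the drawer's floor, 4 above the rim of a seated holder.
- holder: the specimen holder: an aluminium disc 130 in diameter and 14 thick with six round black specimens flush in its top and, at its centre, an upright steel hub 30 in diameter that rises 35 above the disc (49 high in all). About 0.45 kg. Origin: centre of its underside; z along the hub.
- holder_hub (a point): point on the hub's axis to grip, 34 above the holder's underside.
- lap_disc: bystander: a plain dark steel lapping disc, 140 in diameter, 18 thick, no hub, lying flat on the bench. Origin: centre of its underside.
- bottle: bystander: white plastic bottle, 70 in diameter, 130 high. Origin: centre of its underside.
- jar: bystander: brown glass jar, 70 in diameter, 90 high. Origin: centre of its underside.
- specimen_box: bystander: white box 90 x 70 x 45 high. Origin: centre of its underside.
- beaker: bystander: white beaker, 72 in diameter, 85 high, on the bench. Origin: centre of its underside.
- brush: bystander: brush 180 long, lying on the bench in front of the robot. Origin: its underside, near its middle.
- paper_roll: bystander: red-brown roll of abrasive paper, 160 long (along its y), 40 in diameter, lying. Origin: centre of its underside.
There are look-alikes about, which are no part of the job. What is meant by the holder is not brown or purple, and is the larger of those in its own colour.

How it is judged:
By the outcome, as a careful person would: the job done as asked, in the order asked, and still so for the second after the job is handed in, with the robot touching nothing.
It also fails if it takes over 70 s, if anything falls off the work surface, if the arm or the gripper's body presses on something with over 40 N, if the wrist force passes 120 N, or if a joint passes its speed limit or range.

ROBOT

A 6-joint arm with a two-finger parallel gripper is mounted at the origin on the work surface. World frame = base frame: x ahead of the robot, y to its left, z up, the work surface at z = 0. Lengths are in mm, angles in rad, forces in N, time in s.
With the tool pointing down it reaches from about 350 to 775 mm from the base axis. Payload 7.3 kg.
Tool frame: the origin (TCP) lies midway between the tips of the shut fingers; the grasp point (between the pads) lies 19 mm behind it; z points along the fingers, y is the line along which they close (so a half turn about z gives the same grasp; the last joint's range is limited). The gripper opens to 92 mm and grips with 3 to 60 N. Pads are 19 mm wide; open, the fingers measure 130 mm over their backs; the gripper's body (75 mm by 190 mm) begins 47 mm behind the grasp point.
Start: joints at [1.2, 0.342, 1.524, -0, 1.275, -0.146], TCP at [117.012, 511.814, 226.741] pointing down, gripper open.
Joint ranges: [-2.53, 2.53], [-0.77, 2.02], [0.04, 2.7], [-1, 4.14], [0.28, 2.66], [-3.11, 3.11]. Speed limits (rad/s): [2.57, 2.57, 3.14, 3.14, 3.14, 3.14].

INTERFACE

Orientations are given as [roll, pitch, yaw] about the fixed x, y, z axes, in that order (R = Rz(yaw) Ry(pitch) Rx(roll)).
In Python, from plant import get_obs, capture, camera_model, close_job, search_frame, regions_of, pinpoint gives the robot as it stands. The module is installed in compiled form; this text tells all that it offers.
- The arm moves only by the shell command python3 -m pendant 'ROWS'. ROWS is JSON, one flat list of numbers, 7 for each row, row after row: the shift along the tool's x, y, z in units of 30 mm (1.0 is 30 mm), then the turn, a rotation vector about the tool's x, y, z in units of 4 degrees (1.0 is 4 degrees), then the closure, from -1 (fully open) to 1 (shut), so that 0 is half open. In form: [dx, dy, dz, wx, wy, wz, gripper, dx, dy, dz, wx, wy, wz, gripper, ...]. A call has 1 to 12 rows; each row shifts and turns the commanded pose from where the row before left it, along the tool's axes as they then stand; what a row does not reach is not made up. A row lasts 1/10 s, in which the tool goes at most 50 mm and 8.59 degrees, less where a joint would pass 70% of its speed; a pose out of reach is approached as far as the arm can. A call with a number of a shift or a turn outside -1 to 1 is refused whole. A call with a gripper value outside its range is refused whole. The fingers move at their own pace and stop on an object; the grip force is fixed at half the most. Time passes only in rows, so rows that do not move let the fingers close. It gives the time, the measured TCP pose, the force, the opening and the grip force at its end, in the units of the state.
- get_obs(): the state, without advancing time (a new reading comes with each control period).
- capture(name): name is "scene" or "top" or "wrist"; returns the picture (384x512x3 uint8, red, green, blue); there is no depth.
- camera_model(name): a dict with "fov_y" (degrees; the focal length in pixels is half the picture's height over the tangent of half this angle, whatever the lens; pixels are square), "cx", "cy" (the principal point, pixels), "D" ([k1, k2, p1, p2, k3] as OpenCV has them; the pictures are not rectified), "pose" (4x4, takes a point from camera to world coordinates). Camera axes: x right, y up, looking along -z (the intrinsics and any distortion apply to the point x, -y, -z); pixel columns grow to the right and rows downward; lengths in mm; the calibration is good to about 2 mm. A picture is of the moment at which its call begins: read the wrist's pose just before it. camera_model takes no time and is no camera call; for the wrist camera it gives the pose at the moment of the call.
- close_job(): hands the job in; it is judged then, once.
Trained networks look in the newest picture that a camera, given by its name, has taken for a name from the list of things; names that differ only in an ending like _2 or _b are one class to them, and where a whole thing is asked for, a point or a joint stands for the part that bears it (a point fixed in the world has none). Each returns a list of dicts, best first, with "score" (0 to 1); they miss things now and then, are a little off and sometimes report something else, mostly with a low value. They report only what shows in the picture. A call takes as long as a camera call. They do not tell look-alikes from the thing itself.
- search_frame(camera, thing): "location" ([column, row] in pixels, amid what is visible of it).
- regions_of(camera, thing): "pixels" (384x512 bool, what is visible of it) and "location" ([column, row] in pixels, amid what is visible of it).
- pinpoint(camera, thing): "location" ([column, row] in pixels: a listed point, or the origin of a listed thing).
The state is a dict: "time": time; "joint_positions": joint angles; "dq": joint speeds; "tau": joint torques, N m; "tool_pos": TCP position; "tcp_rot": TCP orientation; "contact_force": force on the tool from outside, world axes, zero at the start; "moment": the same for the moment, N m; "grip_width": finger opening in mm; "finger_force": force on a finger pad.
Only numpy, scipy, OpenCV 4.12 (cv2) and the standard library are available. Lean on these libraries where they do the work, as an engineer would, in place of code of your own. Each camera call takes 0.05 s, during which the arm holds its last target. There are 200 camera calls.

## Working session

There is one attempt and no reset: what is moved stays moved. The work goes in short steps, Python scripts to look and compute and a shell command to move; the robot and the scene stay as the last step left them, time stands still between calls to the robot, and variables do not carry over. Pictures are saved under pics/ and viewed, at most 13 in all, crops included, and the job is handed in when it is done.

```bash
mkdir -p pics
python3 - <<'E'
from plant import *
import cv2,numpy as np
a=capture("scene");b=capture("top")
cv2.imwrite("pics/s.png",cv2.cvtColor(a,cv2.COLOR_RGB2BGR));cv2.imwrite("pics/t.png",cv2.cvtColor(b,cv2.COLOR_RGB2BGR))
for c in("scene","top"):
    m=camera_model(c);print(c,m["fov_y"],m["cx"],m["cy"],m["D"],np.round(m["pose"],3).tolist())
    for t in("holder","holder_hub","drawer_handle","turn_grip","turn_tip","bed"):
        print(t,[(np.round(d["location"]).tolist(),round(d["score"],2)) for d in pinpoint(c,t)])
print(get_obs())
E
```

```text
scene 45.426938432127166 253.22828201672078 190.2675452137399 [-0.04393541  0.          0.          0.          0.        ] [[0.877, -0.282, 0.39, 1042.795], [0.481, 0.515, -0.709, -882.211], [-0.001, 0.81, 0.587, 843.521], [0.0, 0.0, 0.0, 1.0]]
holder [([284.0, 156.0], 0.85), ([270.0, 130.0], 0.83), ([196.0, 205.0], 0.65), ([211.0, 148.0], 0.56)]
holder_hub [([193.0, 194.0], 0.9), ([271.0, 129.0], 0.81), ([213.0, 139.0], 0.73), ([283.0, 147.0], 0.68)]
drawer_handle [([279.0, 191.0], 0.64)]
turn_grip []
turn_tip []
bed []
top 45.905244383179706 251.41265372830424 190.24759134008613 [-0.07700167  0.          0.          0.          0.        ] [[0.013, 0.991, -0.131, 307.685], [-1.0, 0.014, 0.009, 72.622], [0.011, 0.131, 0.991, 1519.957], [0.0, 0.0, 0.0, 1.0]]
holder [([179.0, 273.0], 0.83), ([115.0, 235.0], 0.74), ([159.0, 198.0], 0.72), ([276.0, 235.0], 0.71), ([242.0, 133.0], 0.68)]
holder_hub [([272.0, 233.0], 0.85), ([159.0, 198.0], 0.72), ([113.0, 232.0], 0.72), ([180.0, 272.0], 0.58)]
drawer_handle [([248.0, 156.0], 0.98)]
turn_grip []
turn_tip [([238.0, 134.0], 0.51)]
bed [([265.0, 127.0], 0.83)]
{'time': 0.7, 'joint_positions': array([ 1.19999295e+00,  3.41941786e-01,  1.52413089e+00, -9.30071014e-06,
        1.27538702e+00, -1.46017370e-01]), 'dq': array([-0.00072585, -0.00048407, -0.00157283, -0.00049359,  0.00092134,
        0.00043841]), 'tau': array([-1.85881145e-03, -4.31025982e+01, -2.44448304e+01,  7.18934205e-02,
        4.82051529e-02, -3.99621754e-06]), 'tool_pos': array([117.01421228, 511.80173306, 226.75994568]), 'tcp_rot': array([3.14146240e+00, 2.81498842e-05, 2.91680935e+00]), 'contact_force': array([ 0.61522166, -0.64065973, -0.00433307]), 'moment': array([ 0.01140371,  0.03609447, -0.00539671]), 'finger_force': 0.0, 'grip_width': 92.26269434217434}
```

View pics/s.png

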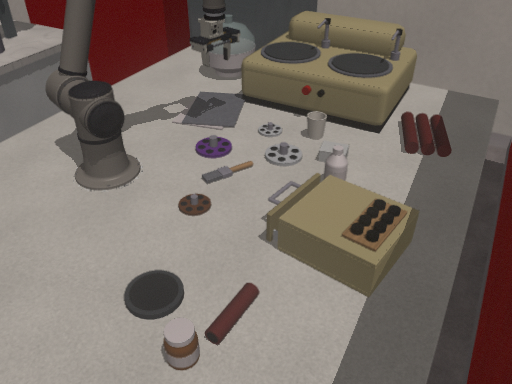

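View pics/t.png

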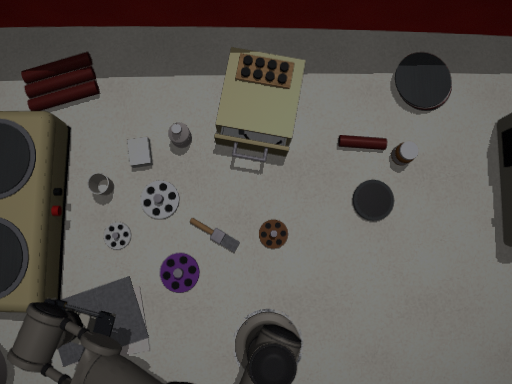

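Scene: cabinet in the right-middle with its drawer slightly open; handle at (248,158) in top. Candidates in top: (159,199) large light metal, (117,236) small light metal, (180,272) purple, (273,234) brown. The large light-metal one at (159,199) fits; confirming in a crop.

```bash
cat > h.py <<'E'
from plant import *
import cv2,numpy as np
from scipy.spatial.transform import Rotation as R
def K(m):
    f=192/np.tan(np.radians(m["fov_y"]/2));return np.array([[f,0,m["cx"]],[0,f,m["cy"]],[0,0,1.]])
def w(m,px,z):
    p=cv2.undistortPoints(np.array(px,float).reshape(-1,1,2),K(m),np.array(m["D"],float)).reshape(-1,2)
    P=np.array(m["pose"]);d=np.c_[p[:,0],-p[:,1],-np.ones(len(p))]@P[:3,:3].T
    o=P[:3,3];z=np.broadcast_to(z,len(p));return o+d*((z-o[2])/d[:,2])[:,None]
def proj(m,X):
    P=np.array(m["pose"]);c=(np.array(X,float).reshape(-1,3)-P[:3,3])@P[:3,:3]
    return cv2.projectPoints(c*[1,-1,-1],np.zeros(3),np.zeros(3),K(m),np.array(m["D"],float))[0].reshape(-1,2)
def save(a,n,box=None,s=1):
    if box: a=a[box[1]:box[3],box[0]:box[2]]
    cv2.imwrite("pics/"+n,cv2.resize(cv2.cvtColor(a,cv2.COLOR_RGB2BGR),None,fx=s,fy=s,interpolation=cv2.INTER_CUBIC))
def go(pos,yaw):
    "shift and turn in tool units to target pos with tool down at yaw"
    o=get_obs();A=R.from_euler('xyz',o["tcp_rot"]);B=R.from_euler('xyz',[np.pi,0,yaw])
    print("pos",np.round(o["tool_pos"],1),"yaw",round(o["tcp_rot"][2],3),"tool shift",np.round(A.inv().apply(np.array(pos)-o["tool_pos"])/30,2),"turn",np.round((A.inv()*B).as_rotvec(degrees=True)/4,2))
E
python3 - <<'E'
from h import *
m=camera_model("top");a=capture("top")
r=regions_of("top","holder")
for d in r: print(d["location"],d["score"],d["pixels"].sum(), w(m,[d["location"]],10).round())
rh=regions_of("top","drawer_handle")
for d in rh: print(d["location"],d["score"],d["pixels"].sum())
print("hub",w(m,[[159,198]],34).round(), "handle",w(m,[[248,156]],85).round())
c=w(m,[[231,51],[304,53],[217,132],[294,136],[216,137],[290,152]],[110,110,110,110,102,102]);print(c.round())
save(a,"c1.png",(90,170,230,260),5);save(a,"c2.png",(200,35,320,185),4)
E
```

```text
[177.6, 270.3] 0.94 1229 [[238. 298.  10.]]
[155.9, 198.2] 0.92 1217 [[475. 379.  10.]]
[273.6, 237.3] 0.88 676 [[350. -17.  10.]]
[116.7, 234.7] 0.76 587 [[351. 506.  10.]]
[250.2, 139.9] 0.95 1477
hub [[473. 364.  34.]] handle [[608.  72.  85.]]
[[ 955.  133.  110.]
 [ 953. -108.  110.]
 [ 680.  172.  110.]
 [ 670.  -74.  110.]
 [ 665.  175.  102.]
 [ 620.  -62.  102.]]
```

View pics/c1.png

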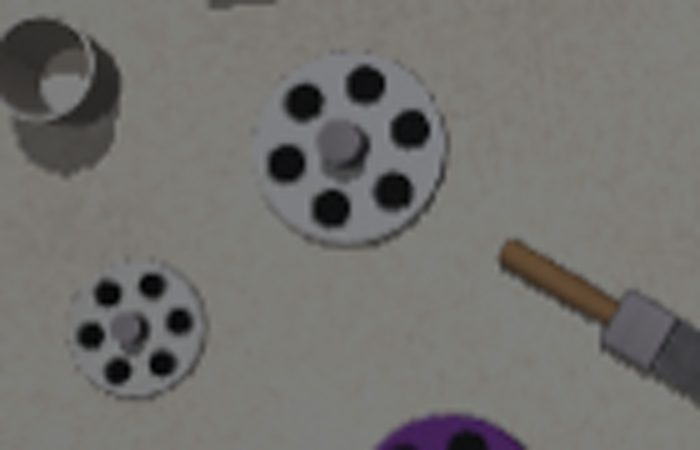

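View pics/c2.png

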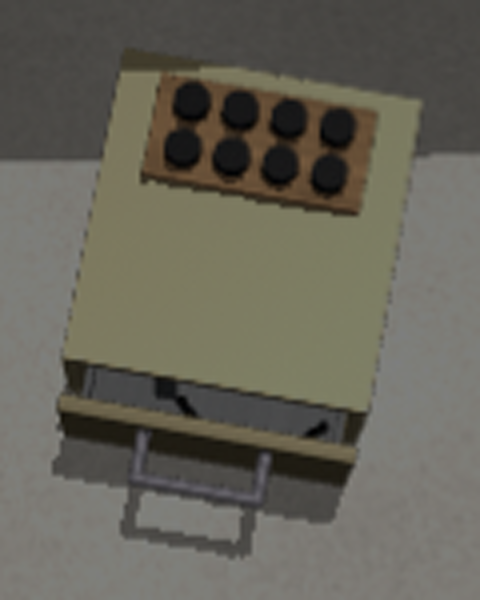

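The crop confirms it: the big light disc with hub at crop (343,145) = top (159,199). The cabinet crop shows the drawer open a little, the bar between top pixels (234,155) and (266,159).

Run:
```python
from h import *
m=camera_model("top")
q=np.array([[137,480],[265,497],[62,398],[357,450],[65,358],[368,410],[118,72],[420,100]])/4+[200,35]
c=w(m,q,[85,85,102,102,110,110,110,110]);print(c.round())
for i in(0,2,4):
    d=c[i]-c[i+1];print(np.arctan2(-d[0],d[1]),np.linalg.norm(d),c[i:i+2].mean(0).round())
d=c[6:8].mean(0)-c[4:6].mean(0); print("x axis",np.arctan2(d[1],d[0]),np.linalg.norm(d))
q=w(m,(np.array([[343,138]])/5+[90,170]),49);print(q)
th=-0.145
```

```text
[[ 611.  116.   85.]
 [ 598.   13.   85.]
 [ 673.  177.  102.]
 [ 634.  -60.  102.]
 [ 704.  175.  110.]
 [ 665.  -68.  110.]
 [ 948.  137.  110.]
 [ 928. -111.  110.]]
-0.11987440951882268 104.12620699223076 [605.  65.  85.]
-0.16367975093162684 240.11777798922338 [654.  59. 102.]
-0.15937903678016074 245.8852390737584 [685.  54. 110.]
x axis -0.15822623641772046 256.54955684792014
[[473.11472984 362.24338108  49.        ]]
```

Run:
```python
from h import *
go([590,70,230],1.41)
o=get_obs();A=np.eye(4);A[:3,:3]=R.from_euler('xyz',o["tcp_rot"]).as_matrix();A[:3,3]=o["tool_pos"]
m=camera_model("wrist");print(np.round(np.linalg.inv(A)@m["pose"],2),m["fov_y"],m["D"])
```

```text
pos [117.  511.8 226.7] yaw 2.917 tool shift [-18.65 -10.84  -0.11] turn [-0.   -0.   21.58]
[[  -0.      0.97    0.26   69.7 ]
 [   1.      0.      0.     -1.11]
 [   0.      0.26   -0.97 -158.15]
 [   0.      0.      0.      1.  ]] 70.06335661976875 [-0.0066778  0.         0.         0.         0.       ]
```

```bash
python3 -m pendant '[-0.93,-0.54,0,0,0,0,-1,-0.93,-0.54,0,0,0,0,-1,-0.93,-0.54,0,0,0,0,-1,-0.93,-0.54,0,0,0,0,-1,-0.93,-0.54,0,0,0,0,-1,-0.93,-0.54,0,0,0,0,-1,-0.93,-0.54,0,0,0,0,-1,-0.93,-0.54,0,0,0,0,-1,-0.93,-0.54,0,0,0,0,-1,-0.93,-0.54,0,0,0,0,-1]' 
python3 -m pendant '[-0.93,-0.54,0,0,0,0,-1,-0.93,-0.54,0,0,0,0,-1,-0.93,-0.54,0,0,0,0,-1,-0.93,-0.54,0,0,0,0,-1,-0.93,-0.54,0,0,0,0,-1,-0.93,-0.54,0,0,0,0,-1,-0.93,-0.54,0,0,0,0,-1,-0.93,-0.54,0,0,0,0,-1,-0.93,-0.54,0,0,0,0,-1,-0.93,-0.54,0,0,0,0,-1]'
python3 -m pendant '[0,0,0,0,0,1,-1,0,0,0,0,0,1,-1,0,0,0,0,0,1,-1,0,0,0,0,0,1,-1,0,0,0,0,0,1,-1,0,0,0,0,0,1,-1,0,0,0,0,0,1,-1,0,0,0,0,0,1,-1,0,0,0,0,0,1,-1,0,0,0,0,0,1,-1,0,0,0,0,0,1,0.3]'
python3 -m pendant '[0,0,0,0,0,1,0.3,0,0,0,0,0,1,0.3,0,0,0,0,0,1,0.3,0,0,0,0,0,1,0.3,0,0,0,0,0,1,0.3,0,0,0,0,0,1,0.3,0,0,0,0,0,1,0.3,0,0,0,0,0,1,0.3,0,0,0,0,0,1,0.3,0,0,0,0,0,1,0.3,0,0,0,0,0,0.6,0.3]'
python3 - <<'E'
from h import *
m=camera_model("wrist");a=capture("wrist");save(a,"w1.png")
r=pinpoint("wrist","drawer_handle")
for d in r: print(d["location"],d["score"],w(m,[d["location"]],85).round(1))
print(get_obs()["tool_pos"],get_obs()["tcp_rot"],get_obs()["joint_positions"],get_obs()["grip_width"])
E
```

```text
time: 1.85
tool_pos: [353.8, 290.7, 226.9]
tcp_rot: [3.141, 0.0, 2.917]
contact_force: [0.8, -0.6, 0.3]
grip_width: 92.0
finger_force: 0.0
time: 2.85
tool_pos: [589.6, 70.5, 226.7]
tcp_rot: [3.141, 0.0, 2.917]
contact_force: [0.5, 0.4, -0.7]
grip_width: 91.6
finger_force: 0.0
time: 3.95
tool_pos: [588.7, 71.6, 226.7]
tcp_rot: [-3.142, -0.0, 2.146]
contact_force: [0.0, -0.6, 0.1]
grip_width: 87.5
finger_force: 0.0
time: 5.05
tool_pos: [588.7, 71.6, 226.7]
tcp_rot: [-3.141, -0.0, 1.406]
contact_force: [-0.6, -0.4, 0.1]
grip_width: 31.9
finger_force: 0.0
[588.74314204  71.58440747 226.65977952] [-3.14150404e+00 -4.60614312e-05  1.40855383e+00] [-8.21557719e-03  4.68229774e-01  1.32716928e+00  6.06324988e-05
  1.34627410e+00  1.54013415e-01] 32.064671384490595
```

View pics/w1.png

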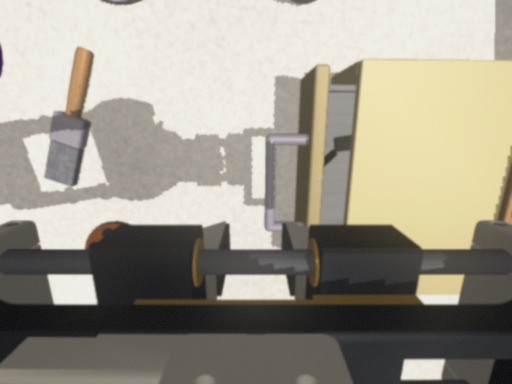

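The bar runs vertically from (270,138) to (270,228), parallel to the pads: yaw is right.

Run:
```python
from h import *
m=camera_model("wrist")
c=w(m,[[270,138],[270,228],[325,68],[318,222],[364,60],[346,222]],[85,85,102,102,110,110]);print(c.round(1))
for i in(0,2,4):
    d=c[i]-c[i+1];print(np.arctan2(-d[0],d[1]))
p=c[:2].mean(0);print(p);go([*p[:2],66],1.41)
```

```text
[[612.8 119.1  85. ]
 [597.5  16.6  85. ]
 [673.5 176.5 102. ]
 [650.8  22.  102. ]
 [707.5 176.5 110. ]
 [679.   20.5 110. ]]
-0.1485537030564948
-0.14575547724059204
-0.1809702661529726
[605.16533878  67.82853781  85.        ]
pos [588.7  71.6 226.7] yaw 1.409 tool shift [-0.04  0.56  5.36] turn [-0.   -0.   -0.02]
```

```bash
python3 -m pendant '[0,0.56,0.5,0,0,0,0.3,0,0,1,0,0,0,0.3,0,0,1,0,0,0,0.3,0,0,1,0,0,0,0.3,0,0,0.8,0,0,0,0.3,0,0,0.6,0,0,0,0.3,0,0,0.45,0,0,0,0.3,0,0,0,0,0,0,1,0,0,0,0,0,0,1,0,0,0,0,0,0,1,0,0,0,0,0,0,1]'
```

```text
time: 6.25
tool_pos: [605.7, 69.0, 67.3]
tcp_rot: [3.14, -0.0, 1.409]
contact_force: [-0.9, 0.7, 0.6]
grip_width: 10.6
finger_force: 30.0
```

```bash
python3 -m pendant '[0,-0.2,0,0,0,0,1,0,-0.4,0,0,0,0,1,0,-0.4,0,0,0,0,1,0,-0.4,0,0,0,0,1,0,-0.4,0,0,0,0,1,0,-0.4,0,0,0,0,1,0,-0.4,0,0,0,0,1,0,-0.4,0,0,0,0,1,0,-0.4,0,0,0,0,1,0,-0.4,0,0,0,0,1,0,-0.4,0,0,0,0,1,0,-0.3,0,0,0,0,1]'
python3 -m pendant '[0,-0.1,0,0,0,0,1,0,-0.1,0,0,0,0,1]'
```

```text
time: 7.45
tool_pos: [473.0, 91.5, 67.3]
tcp_rot: [3.137, -0.002, 1.409]
contact_force: [4.2, 4.2, -0.0]
grip_width: 11.0
finger_force: 30.0
time: 7.65
tool_pos: [467.5, 92.5, 67.3]
tcp_rot: [3.137, -0.002, 1.409]
contact_force: [4.7, 4.8, -0.0]
grip_width: 11.0
finger_force: 30.0
```

```bash
for i in 1 2 3 4; do python3 -m pendant '[0,-0.08,0,0,0,0,1,0,-0.08,0,0,0,0,1]' | egrep 'tool_pos|contact'; done
```

```text
tool_pos: [463.0, 93.3, 67.3]
contact_force: [3.8, 4.7, 1.1]
tool_pos: [458.3, 94.0, 67.3]
contact_force: [3.3, 5.2, 0.6]
tool_pos: [453.6, 94.8, 67.3]
contact_force: [3.3, 5.5, 0.2]
tool_pos: [453.0, 95.0, 67.5]
contact_force: [22.5, -0.9, -19.2]
```

```bash
python3 -m pendant '[0,0.03,0,0,0,0,1,0,0,0,0,0,0,0.3,0,0,0,0,0,0,0.3,0,0,0,0,0,0,0.3,0,0,-0.5,0,0,0,0.3,0,0,-1,0,0,0,0.3,0,0,-1,0,0,0,0.3,0,0,-1,0,0,0,0.3,0,0,-1,0,0,0,0.3,0,0,-1,0,0,0,-1,0,0,-1,0,0,0,-1]'
python3 - <<'E'
from h import *
a=capture("wrist");save(a,"w2.png");m=camera_model("wrist")
b=capture("top");save(b,"t2.png",(190,110,320,220),4);t=camera_model("top")
for n,c,z in(("wrist",m,0),("top",t,0)):
  for k,z in(("drawer_handle",85),("bed",20),("turn_grip",70),("turn_tip",42)):
    for d in pinpoint(n,k)[:2]: print(n,k,np.round(d["location"]),round(d["score"],2),w(c,[d["location"]],z).round(1))
E
```

```text
time: 9.55
tool_pos: [447.2, 94.5, 262.4]
tcp_rot: [-3.141, 0.0, 1.409]
contact_force: [-0.2, -0.4, -0.5]
grip_width: 43.8
finger_force: 0.0
wrist drawer_handle [258. 179.] 0.6 [[454.4  91.6  85. ]]
wrist bed [347. 189.] 0.85 [[585.3  40.7  20. ]]
wrist bed [256. 177.] 0.18 [[450.   81.5  20. ]]
wrist turn_grip [368. 136.] 0.56 [[600.6 121.2  70. ]]
wrist turn_grip [316. 140.] 0.39 [[535.4 127.   70. ]]
wrist turn_tip [319. 141.] 0.67 [[544.9 121.6  42. ]]
top bed [257. 172.] 0.72 [[566.   42.2  20. ]]
```

View pics/w2.png

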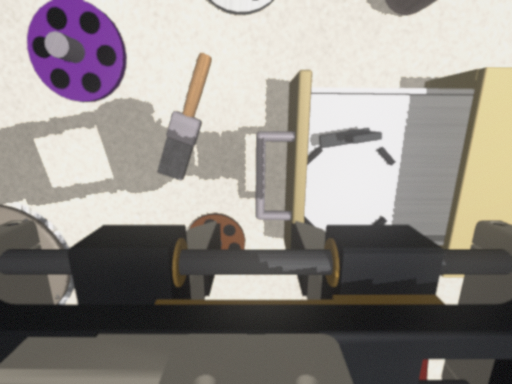

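The drawer is out; bed stops surround about (347,189), turnbutton at (347,138), its arm pointing to the front. Bed estimates differ by 8 mm, so I look from straight above.

```bash
python3 -m pendant '[0,0.9,0.3,0,0,0,-1,0,0.9,0.3,0,0,0,-1,0,0.9,0.3,0,0,0,-1,0,0.9,0.3,0,0,0,-1,0,0.9,0.3,0,0,0,-1,0,0,0,0,0,0,-1]'
python3 - <<'E'
from h import *
a=capture("wrist");save(a,"w3.png",(100,40,420,270),2.5);m=camera_model("wrist")
for k,z in(("drawer_handle",85),("bed",20),("turn_grip",70),("turn_tip",42)):
    for d in pinpoint("wrist",k)[:2]: print(k,np.round(d["location"]),round(d["score"],2),w(m,[d["location"]],z).round(1))
h=np.array([453,94]);ex=np.array([.9875,-.158]);ey=np.array([.158,.9875]);print(h+130*ex-33*ey)
E
```

```text
time: 10.65
tool_pos: [582.8, 72.0, 213.3]
tcp_rot: [-3.139, 0.001, 1.408]
contact_force: [-0.1, 0.0, 0.2]
grip_width: 91.7
finger_force: 0.0
drawer_handle [133. 186.] 0.63 [[451.   94.7  85. ]]
bed [253. 196.] 0.86 [[573.7  45.3  20. ]]
turn_grip [255. 138.] 0.92 [[589.1 121.9  70. ]]
turn_tip [209. 141.] 0.65 [[534.4 125.7  42. ]]
[576.161   40.8725]
```

View pics/w3.png

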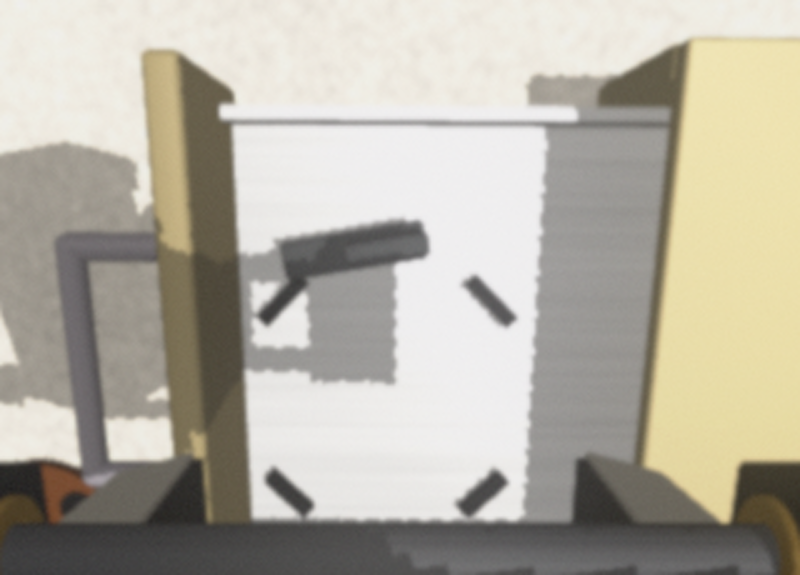

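The view shows four stops at crop (282,300),(489,300),(290,492),(482,493), and the turnbutton above them, arm pointing left to the front.

Run:
```python
from h import *
m=camera_model("wrist")
f=lambda p:np.array(p)/2.5+[100,40]
s=w(m,f([[282,300],[489,300],[290,492],[482,493]]),26)
print(s.round(1)); p,q=(s[0]+s[3])/2,(s[1]+s[2])/2;print(p,q, np.linalg.norm(s[0]-s[3]),np.linalg.norm(s[1]-s[2]))
d=s[1]-s[0];e=s[3]-s[2];print(np.arctan2(d[1],d[0]),np.arctan2(e[1],e[0]))
print("arm tip",w(m,f([[285,260]]),42),"fin end r",w(m,f([[425,238]]),82),"fin left end", w(m,f([[345,240]]),82))
go([473,362,120],1.41)
```

```text
[[530.7 101.7  26. ]
 [635.   84.7  26. ]
 [513.7  -2.9  26. ]
 [618.1 -20.6  26. ]]
[574.40370645  40.56864206  26.        ] [574.36887355  40.87119708  26.        ] 150.23718894065414 149.59560581569826
-0.16183015880761129 -0.16736780835080595
arm tip [[538.84994907 122.12008844  42.        ]] fin end r [[604.930846   123.87707945  82.        ]] fin left end [[571.7427206  128.46536099  82.        ]]
pos [580.7  73.  216.6] yaw 1.409 tool shift [ 8.93 -5.09  3.22] turn [ 0.   -0.   -0.01]
```

```bash
python3 -m pendant '[0.9,-0.51,0,0,0,0,-1,0.9,-0.51,0,0,0,0,-1,0.9,-0.51,0,0,0,0,-1,0.9,-0.51,0,0,0,0,-1,0.9,-0.51,0,0,0,0,-1,0.9,-0.51,0,0,0,0,-1,0.9,-0.51,0,0,0,0,-1,0.9,-0.51,0,0,0,0,-1,0.9,-0.51,0,0,0,0,-1,0.8,-0.5,0,0,0,0,-1]'
python3 -m pendant '[0,0,0,0,0,1,-1,0,0,0,0,0,1,-1,0,0,0,0,0,1,-1,0,0,0,0,0,1,-1,0,0,0,0,0,1,-1,0,0,0,0,0,1,-1,0,0,0,0,0,1,-1,0,0,0,0,0,1,-1,0,0,0,0,0,1,-1,0,0,0,0,0,1,-1,0,0,0,0,0,1,-1]'
python3 -m pendant '[0,0,0,0,0,1,-1,0,0,0,0,0,1,-1,0,0,0,0,0,1,-1,0,0,0,0,0,1,-1,0,0,0,0,0,1,-1,0,0,0,0,0,1,-1,0,0,0,0,0,1,-1,0,0,0,0,0,1,-1,0,0,0,0,0,1,-1,0,0,0,0,0,1,-1,0,0,0,0,0,1,-1,0,0,0,0,0,0.5,-1]'
python3 - <<'E'
from h import *
go([473,362,120],-.16)
a=capture("wrist");save(a,"w4.png");m=camera_model("wrist")
for k,z in(("holder_hub",34),("holder",0)):
    for d in pinpoint("wrist",k)[:3]: print(k,np.round(d["location"]),round(d["score"],2),w(m,[d["location"]],z).round(1))
for d in regions_of("wrist","holder"): print(d["location"],d["pixels"].sum(),w(m,[d["location"]],14).round(1), d["score"])
E
```

```text
time: 11.9
tool_pos: [472.5, 362.3, 217.2]
tcp_rot: [3.141, -0.001, 1.41]
contact_force: [0.5, 0.3, 0.0]
grip_width: 92.0
finger_force: 0.0
time: 13.0
tool_pos: [473.1, 360.9, 217.1]
tcp_rot: [3.142, -0.001, 0.638]
contact_force: [0.0, 0.8, -0.2]
grip_width: 91.9
finger_force: 0.0
time: 14.2
tool_pos: [473.1, 360.9, 217.2]
tcp_rot: [-3.141, -0.001, -0.164]
contact_force: [-1.4, 0.3, -0.2]
grip_width: 91.7
finger_force: 0.0
pos [473.1 360.9 217.2] yaw -0.164 tool shift [-0.01 -0.03  3.24] turn [-0.01 -0.01 -0.06]
holder_hub [170. 276.] 0.89 [[354.4 501.8  34. ]]
holder_hub [253. 178.] 0.72 [[474.3 362.6  34. ]]
holder [250. 176.] 0.97 [[470.  368.4   0. ]]
holder [177. 268.] 0.57 [[347.2 502.2   0. ]]
holder [474.  35.] 0.4 [[599.6  65.3   0. ]]
[251.1, 175.3] 7167 [[473.7 365.4  14. ]] 0.86
[504.9, 206.9] 607 [[371.8  24.7  14. ]] 0.73
[321.0, 287.6] 1039 [[286.9 290.5  14. ]] 0.71
[183.7, 286.0] 707 [[323.5 494.   14. ]] 0.69
```

View pics/w4.png

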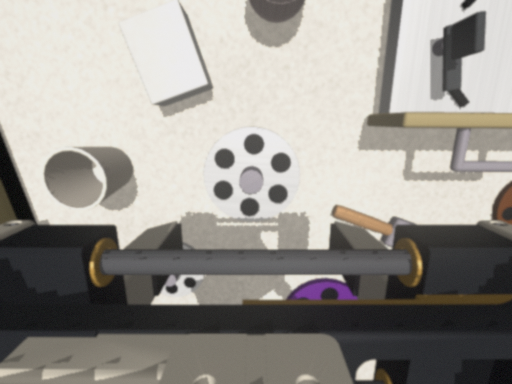

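The holder's hub is at (251,180), disc about (251,175), directly below the gripper; estimate (473.5, 364.5).

```bash
python3 -m pendant '[0,-0.12,0.8,0,0,0.05,-0.3,0,0,1,0,0,0,-0.3,0,0,1,0,0,0,-0.3,0,0,1,0,0,0,-0.3,0,0,1,0,0,0,-0.3,0,0,0.8,0,0,0,-0.3,0,0,0.6,0,0,0,-0.3,0,0,0.3,0,0,0,-0.3,0,0,0.1,0,0,0,-0.3,0,0,0,0,0,0,-0.3]'
python3 -m pendant '[0,0,0,0,0,0,1,0,0,0,0,0,0,1,0,0,0,0,0,0,1,0,0,0,0,0,0,1,0,0,0,0,0,0,1,0,0,0,0,0,0,1]'
```

```text
time: 15.4
tool_pos: [474.5, 364.6, 18.7]
tcp_rot: [-3.141, -0.0, -0.165]
contact_force: [-0.0, 0.0, -0.1]
grip_width: 60.0
finger_force: 0.0
time: 16.0
tool_pos: [474.6, 364.9, 18.7]
tcp_rot: [-3.141, -0.001, -0.165]
contact_force: [0.3, 1.1, 2.0]
grip_width: 29.7
finger_force: 30.0
```

```bash
python3 -m pendant '[0,0,-0.3,0,0,0,1,0,0,-0.7,0,0,0,1,0,0,-1,0,0,0,1,0,0,-1,0,0,0,1,0,0,-1,0,0,0,1,0,0,-0.7,0,0,0,1,0,0,-0.3,0,0,0,1]'
python3 -m pendant '[0.2,0.4,0,0,0,0,1,0.45,0.9,0,0,0,0,1,0.45,0.9,0,0,0,0,1,0.45,0.9,0,0,0,0,1,0.45,0.9,0,0,0,0,1,0.45,0.9,0,0,0,0,1,0.45,0.9,0,0,0,0,1,0.45,0.9,0,0,0,0,1,0.45,0.9,0,0,0,0,1,0.45,0.9,0,0,0,0,1,0.45,0.9,0,0,0,0,1,0.38,0.71,0,0,0,0,1]'
python3 -m pendant '[0,0,0,0,0,0,1,0,0,0,0,0,0,1]'
python3 - <<'E'
from h import *
go([575,40.8,40],-.16)
a=capture("wrist");save(a,"w5.png");m=camera_model("wrist");z=get_obs()["tool_pos"][2]
for k,h in(("holder",-19),("holder_hub",15)):
    for d in pinpoint("wrist",k)[:1]: print(k,np.round(d["location"]),round(d["score"],2),w(m,[d["location"]],z+h).round(1))
for d in regions_of("wrist","holder")[:1]: print(d["location"],d["pixels"].sum(),w(m,[d["location"]],z-5).round(1), d["score"])
for k,h in(("bed",20),("turn_grip",70)):
    for d in pinpoint("wrist",k)[:1]: print(k,np.round(d["location"]),round(d["score"],2),w(m,[d["location"]],h).round(1))
E
```

```text
time: 16.7
tool_pos: [474.6, 364.5, 170.3]
tcp_rot: [-3.14, -0.002, -0.165]
contact_force: [0.1, 0.0, -4.3]
grip_width: 29.6
finger_force: 30.0
time: 17.9
tool_pos: [573.6, 37.6, 166.1]
tcp_rot: [3.141, 0.004, -0.167]
contact_force: [-0.4, 0.6, -5.2]
grip_width: 29.7
finger_force: 30.0
time: 18.1
tool_pos: [573.5, 39.2, 166.5]
tcp_rot: [3.141, 0.004, -0.167]
contact_force: [-0.8, 1.0, -5.0]
grip_width: 29.8
finger_force: 30.0
pos [573.5  39.2 166.5] yaw -0.167 tool shift [ 0.06 -0.06  4.21] turn [ 0.    0.05 -0.1 ]
holder [254. 231.] 0.67 [[570.1  40.  147.8]]
holder_hub [255. 253.] 0.77 [[570.5  39.3 181.8]]
[253.1, 197.2] 16965 [[598.2  36.1 161.8]] 0.81
turn_grip [170. 193.] 0.81 [[589.8 119.5  70. ]]
```

View pics/w5.png

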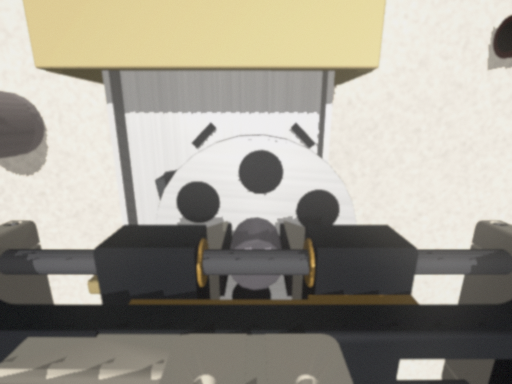

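The disc is level in the grip; its far rim is at (257,135), rear bed stops at (204,134) and (303,135).

Run:
```python
from h import *
m=camera_model("wrist");o=get_obs();A=R.from_euler('xyz',o["tcp_rot"])
c=w(m,[[257,135],[204,134],[303,135]],[161.5,26,26]);print(c.round(1))
print(A.inv().apply(c-o["tool_pos"]).round(1))
```

```text
[[635.7  28.6 161.5]
 [639.1  84.7  26. ]
 [620.6 -19.8  26. ]]
[[ 62.5   2.2   6.6]
 [ 56.8 -53.7 142.1]
 [ 55.7  52.4 142.1]]
```

```bash
python3 -m pendant '[0.15,-0.03,0.4,0,0.05,0,1,0,0,1,0,0,0,1,0,0,1,0,0,0,1,0,0,0.8,0,0,0,1,0,0,0.5,0,0,0,1,0,0,0.3,0,0,0,1,0,0,0,0,0,0,1,0,0,0,0,0,0,1]'
python3 - <<'E'
from h import *
go([578,39.5,40],-.16)
E
```

```text
time: 19.2
tool_pos: [580.1, 40.4, 48.6]
tcp_rot: [-3.141, -0.004, -0.165]
contact_force: [-0.2, -0.5, -4.6]
grip_width: 29.7
finger_force: 30.0
pos [580.1  40.4  48.6] yaw -0.165 tool shift [-0.07  0.04  0.29] turn [-0.   -0.06 -0.08]
```

```bash
python3 -m pendant '[-0.05,0.02,0.05,0,-0.05,0,1,0,0,0.05,0,0,0,1,0,0,0.05,0,0,0,1,0,0,0.05,0,0,0,1]'|egrep 'pos|force'
python3 -m pendant '[0,0,0.03,0,0,0,1,0,0,0.03,0,0,0,1,0,0,0,0,0,0,1]'|egrep 'pos|rot|force'
python3 -m pendant '[0,0,0.03,0,0,0,1,0,0,0.03,0,0,0,1,0,0,0,0,0,0,1]'|egrep 'pos|rot|force'
```

```text
tool_pos: [578.2, 39.9, 42.4]
contact_force: [0.4, -0.5, -5.2]
finger_force: 30.0
tool_pos: [577.9, 40.0, 40.3]
tcp_rot: [-3.141, 0.0, -0.166]
contact_force: [-1.0, 0.0, -4.1]
finger_force: 30.0
tool_pos: [578.1, 39.9, 38.7]
tcp_rot: [-3.142, -0.0, -0.165]
contact_force: [-0.3, 0.0, -4.1]
finger_force: 30.0
```

```bash
for i in 1 2 3; do python3 -m pendant '[0,0,0.03,0,0,0,1,0,0,0,0,0,0,1]'|egrep 'pos|contact'; done
```

```text
tool_pos: [578.4, 39.9, 38.7]
contact_force: [-2.7, -0.1, 4.0]
tool_pos: [579.2, 39.8, 38.7]
contact_force: [-2.8, -0.4, 10.0]
tool_pos: [580.0, 39.7, 38.6]
contact_force: [-2.0, -1.4, 14.5]
```

```bash
python3 -m pendant '[0,0,-0.05,0,0,0,1,0,0,0,0,0,0,-0.2,0,0,0,0,0,0,-0.2,0,0,0,0,0,0,-0.2,0,0,0,0,0,0,-0.2]'|egrep 'pos|width|force'
python3 -m pendant '[0,0,-0.3,0,0,0,-0.2,0,0,-0.8,0,0,0,-0.2,0,0,-1,0,0,0,-0.2,0,0,-1,0,0,0,-0.2,0,0,-1,0,0,0,-0.2,0,0,-1,0,0,0,-0.2,0,0,-0.4,0,0,0,0.1,0,0,0,0,0,0,0.1]'|egrep 'pos|width|force'
python3 - <<'E'
from h import *
a=capture("wrist");save(a,"w6.png");m=camera_model("wrist");o=get_obs();print(o["tool_pos"],o["tcp_rot"])
for k,h in(("bed",20),("turn_grip",70),("turn_tip",42),("holder",20),("holder_hub",54)):
    for d in pinpoint("wrist",k)[:2]: print(k,np.round(d["location"]),round(d["score"],2),w(m,[d["location"]],h).round(1))
E
```

```text
tool_pos: [577.9, 40.0, 37.1]
contact_force: [-0.2, 0.5, -0.1]
grip_width: 53.8
finger_force: 0.0
tool_pos: [578.9, 39.9, 204.3]
contact_force: [-0.7, 0.4, -0.4]
grip_width: 44.2
finger_force: 0.0
[578.00232241  39.95961937 202.44965245] [-3.14143413e+00 -7.10943012e-04 -1.65442664e-01]
turn_grip [180. 187.] 0.75 [[591.8 119.7  70. ]]
turn_tip [194. 222.] 0.56 [[541.  122.3  42. ]]
turn_tip [227. 302.] 0.21 [[421.3 103.4  42. ]]
holder [255. 182.] 0.74 [[573.5  39.4  20. ]]
holder [315. 306.] 0.54 [[377.2 -15.1  20. ]]
```

View pics/w6.png

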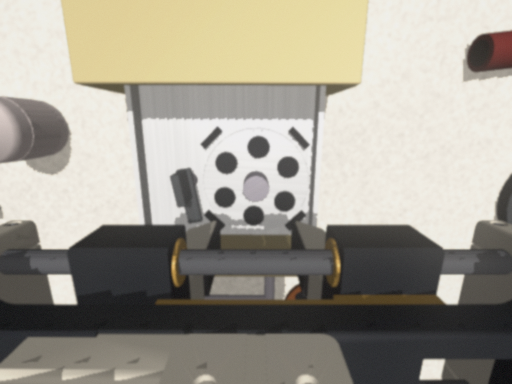

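The holder lies flat inside the four stops, hub at (255,186); the fin is at (181,186). Now grip the fin.

```bash
python3 -m pendant '[-0.02,-0.9,0,0,0,0,0.1,-0.02,-0.9,0,0,0,0,0.1,-0.01,-0.93,0,0,0,0,0.1,0,0,0.6,0,0,0,0.1,0,0,1,0,0,0,0.1,0,0,1,0,0,0,0.1,0,0,1,0,0,0,0.1,0,0,0.7,0,0,0,0.1,0,0,0.4,0,0,0,0.1,0,0,0.2,0,0,0,0.1,0,0,0,0,0,0,0.1]'
python3 -m pendant '[0,0,0.07,0,0,0,1,0,0,0,0,0,0,1,0,0,0,0,0,0,1,0,0,0,0,0,0,1,0,0,0,0,0,0,1]'
```

```text
time: 23.5
tool_pos: [589.9, 121.0, 54.9]
tcp_rot: [3.141, 0.001, -0.166]
contact_force: [0.1, -0.2, 0.2]
grip_width: 41.3
finger_force: 0.0
time: 24.0
tool_pos: [591.0, 122.0, 54.0]
tcp_rot: [-3.139, -0.002, -0.166]
contact_force: [2.4, 4.5, 0.3]
grip_width: 9.8
finger_force: 29.9
```

```bash
python3 -m pendant '[0,0,0,0,0,-0.5,1,0,0,0,0,0,-0.8,1,0,0,0,0,0,-0.8,1,0,0,0,0,0,-0.8,1,0,0,0,0,0,-0.8,1,0,0,0,0,0,-0.8,1,0,0,0,0,0,-0.8,1,0,0,0,0,0,-0.8,1]'
python3 -m pendant '[0,0,0,0,0,-0.8,1,0,0,0,0,0,-0.8,1,0,0,0,0,0,-0.8,1,0,0,0,0,0,-0.8,1,0,0,0,0,0,-0.8,1,0,0,0,0,0,-0.8,1,0,0,0,0,0,-0.8,1,0,0,0,0,0,-0.8,1]'
```

```text
time: 24.8
tool_pos: [591.0, 122.0, 54.0]
tcp_rot: [-3.141, -0.003, 0.263]
contact_force: [2.7, 3.8, 0.1]
grip_width: 9.9
finger_force: 29.9
time: 25.6
tool_pos: [591.0, 121.9, 54.0]
tcp_rot: [3.141, -0.003, 0.709]
contact_force: [2.5, 4.6, 0.1]
grip_width: 9.8
finger_force: 29.9
```

```bash
python3 -m pendant '[0,0,0,0,0,-0.9,1,0,0,0,0,0,-0.9,1,0,0,0,0,0,-0.9,1,0,0,0,0,0,-0.9,1,0,0,0,0,0,-0.9,1,0,0,0,0,0,-0.9,1,0,0,0,0,0,-0.9,1,0,0,0,0,0,-0.9,1,0,0,0,0,0,-0.9,1,0,0,0,0,0,-0.9,1,0,0,0,0,0,-0.8,1,0,0,0,0,0,0,1]'
python3 - <<'E'
from h import *
o=get_obs();print(o["tcp_rot"],o["moment"],o["contact_force"])
m=camera_model("wrist");a=capture("wrist")
for k,h in(("turn_grip",70),("turn_tip",42),("holder_hub",54)):
    for d in pinpoint("wrist",k)[:2]: print(k,np.round(d["location"]),round(d["score"],2),w(m,[d["location"]],h).round(1))
E
```

```text
time: 26.8
tool_pos: [591.1, 121.9, 54.0]
tcp_rot: [3.139, -0.002, 1.392]
contact_force: [3.1, 4.1, -0.0]
grip_width: 9.9
finger_force: 29.9
[ 3.13898620e+00 -1.87506827e-03  1.39185779e+00] [ 0.64830336 -0.35541954  0.06828063] [ 3.05865042  4.08647046 -0.03950036]
turn_grip [257. 247.] 0.95 [[592.6 121.2  70. ]]
turn_tip [254. 294.] 0.86 [[581.8  72.5  42. ]]
```

```bash
python3 -m pendant '[0,0,0,0,0,-0.2,1,0,0,0,0,0,0,1,0,0,0,0,0,0,0.1,0,0,0,0,0,0,0.1,0,0,0,0,0,0,0.1,0,0,0,0,0,0,0.1,0,0,-0.3,0,0,0,0.1,0,0,-0.8,0,0,0,0.1,0,0,-1,0,0,0,0.1,0,0,-1,0,0,0,0.1,0,0,-1,0,0,0,0.1,0,0,-1,0,0,0,0.1]'
python3 -m pendant '[0,-0.3,0,0,0,0,0.1,-0.9,0,0,0,0,0,0.1,-0.9,0,0,0,0,0,0.1,0,0,0,0,0,0,0.1]'
python3 - <<'E'
from h import *
m=camera_model("wrist");a=capture("wrist");save(a,"w7.png",(90,20,420,260),2.4)
for k,h in(("turn_grip",70),("turn_tip",42),("holder_hub",54),("drawer_handle",85)):
    for d in pinpoint("wrist",k)[:1]: print(k,np.round(d["location"]),round(d["score"],2),w(m,[d["location"]],h).round(1))
E
```

```text
time: 28.2
tool_pos: [589.9, 120.9, 208.4]
tcp_rot: [3.141, -0.0, 1.405]
contact_force: [0.9, 0.0, -0.2]
grip_width: 41.3
finger_force: 0.0
time: 28.6
tool_pos: [571.3, 66.7, 206.2]
tcp_rot: [-3.141, 0.001, 1.403]
contact_force: [0.2, 0.3, 0.0]
grip_width: 41.3
finger_force: 0.0
turn_grip [266. 133.] 0.6 [[592.4 120.   70. ]]
turn_tip [262. 174.] 0.78 [[580.5  72.3  42. ]]
holder_hub [263. 205.] 0.58 [[576.2  37.   54. ]]
drawer_handle [141. 181.] 0.81 [[455.3  94.4  85. ]]
```

View pics/w7.png

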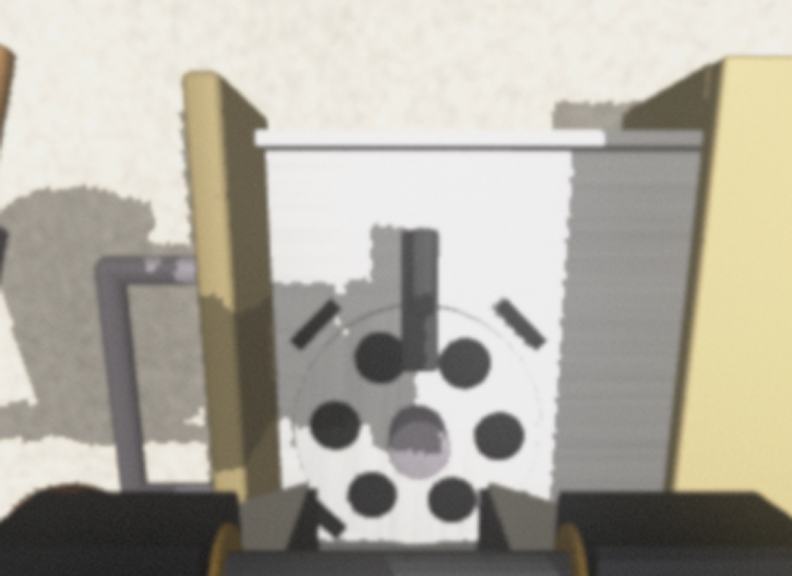

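The arm lies square across the rim toward the hub. The drawer may have been nudged in 1–2 mm while placing, so I give the handle a final gentle pull against the stop.

```bash
python3 -m pendant '[0.05,-0.8,0,0,0,0,0.3,0.05,-0.8,0,0,0,0,0.3,0.05,-0.8,0,0,0,0,0.3,0.05,-0.8,0,0,0,0,0.3,0.05,-0.8,0,0,0,0,0.3,0,0,0,0,0,0,0.3,0,0,0,0,0,0,0.3]'
python3 - <<'E'
from h import *
go([453.5,94,67],1.408)
E
```

```text
time: 29.55
tool_pos: [455.5, 97.0, 206.7]
tcp_rot: [3.14, -0.0, 1.407]
contact_force: [0.5, 0.5, -0.1]
grip_width: 32.3
finger_force: 0.0
pos [455.5  97.  206.7] yaw 1.407 tool shift [-0.11 -0.06  4.66] turn [ 0.02 -0.   -0.02]
```

```bash
python3 -m pendant '[-0.1,-0.06,0.5,0,0,0,0.3,0,0,1,0,0,0,0.3,0,0,1,0,0,0,0.3,0,0,1,0,0,0,0.3,0,0,0.7,0,0,0,0.3,0,0,0.4,0,0,0,0.3,0,0,0,0,0,0,0.3]'
python3 -m pendant '[0,0,0,0,0,0,1,0,0,0,0,0,0,1,0,0,0,0,0,0,1,0,0,0,0,0,0,1]'
for i in 1 2 3; do python3 -m pendant '[0,-0.05,0,0,0,0,1,0,0,0,0,0,0,1]' | egrep 'tool_pos|contact'; done
```

```text
time: 30.25
tool_pos: [452.8, 93.6, 66.5]
tcp_rot: [-3.138, 0.001, 1.405]
contact_force: [-0.1, -0.7, -0.6]
grip_width: 32.6
finger_force: 0.0
time: 30.65
tool_pos: [453.9, 93.7, 69.1]
tcp_rot: [3.139, -0.001, 1.405]
contact_force: [1.3, 0.0, 1.2]
grip_width: 10.6
finger_force: 30.0
tool_pos: [452.7, 93.9, 69.1]
contact_force: [4.6, -0.4, 3.1]
tool_pos: [452.7, 93.9, 69.1]
contact_force: [8.8, -2.8, -2.1]
tool_pos: [452.7, 94.0, 69.2]
contact_force: [14.0, -3.2, -7.0]
```

```bash
python3 -m pendant '[0,0.08,0,0,0,0,1,0,0,0,0,0,0,0.3,0,0,0,0,0,0,0.3,0,0,0,0,0,0,0.3,0,0,0,0,0,0,0.3,0,0,-0.4,0,0,0,0.3,0,0,-0.8,0,0,0,0.3,0,0,-1,0,0,0,0.3,0,0,-1,0,0,0,0.3,0,0,-1,0,0,0,0.3,0,0,0,0,0,0,0.3,0,0,0,0,0,0,0.3]'
python3 - <<'E'
from h import *
m=camera_model("wrist");a=capture("wrist")
for k,h in(("turn_grip",70),("turn_tip",42),("holder_hub",54),("drawer_handle",85)):
    for d in pinpoint("wrist",k)[:1]: print(k,np.round(d["location"]),round(d["score"],2),w(m,[d["location"]],h).round(1))
print(close_job())
E
```

```text
time: 32.45
tool_pos: [450.6, 94.1, 194.4]
tcp_rot: [3.141, -0.0, 1.406]
contact_force: [-0.4, 0.1, -0.4]
grip_width: 32.4
finger_force: 0.0
turn_grip [387. 140.] 0.93 [[591.5 121.1  70. ]]
turn_tip [368. 184.] 0.93 [[580.3  69.8  42. ]]
holder_hub [373. 212.] 0.89 [[578.7  40.2  54. ]]
drawer_handle [256. 186.] 0.62 [[452.1  98.9  85. ]]
the job is handed in; nothing more can be done
None
```

The job is handed in at about 32 s: the drawer is out at its stop, the holder lies flat, hub up, in the bed, and the turnbutton is square across its rim; placing the holder nudged the drawer in about 1 mm, so I pulled it back to the stop afterwards.

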